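# Hold the wet-panel carrier's gate open

### The arm

A 6-joint arm with a two-finger parallel gripper is mounted at the origin on the work surface. World frame = base frame: x ahead of the robot, y to its left, z up, the work surface at z = 0. Lengths are in m, angles in degrees, forces in N, time in s.
With the tool pointing down it reaches from about 0.4 to 0.825 m from the base axis. Payload 7 kg.
Tool frame: the origin (TCP) lies midway between the tips of the shut fingers; the grasp point (between the pads) lies 19 mm behind it; z points along the fingers, y is the line along which they close (so a half turn about z gives the same grasp; the last joint's range is limited). The gripper opens to 88 mm and grips with 3 to 60 N. Pads are 19 mm wide; open, the fingers measure 130 mm over their backs; the gripper's body (78 mm by 193 mm) begins 47 mm behind the grasp point.
Start: joints at [-59.983, 20.546, 0.682, 0, -70.136, -16.507], TCP at [0.158, -0.656, 0.227] pointing down, gripper open.
Joint ranges: [-176.03, 176.03], [-82.01, 121.73], [-58.28, 71.71], [-173.87, 95.51], [-174.79, -0.11], [-173.66, 173.66]. Speed limits (degrees/s): [136.94, 136.94, 172.46, 180, 180, 180].

### API

Orientations are given as [roll, pitch, yaw] about the fixed x, y, z axes, in that order (R = Rz(yaw) Ry(pitch) Rx(roll)).
In Python, from plant import ctrl gives the robot as it stands.
- The arm moves only by the tool arm_command, never from a script. Its argument "steps" is a list of rows, each an object with "translation": the shift along the tool's x, y, z in mm, a list of three; "rotation": the turn, a rotation vector about the tool's x, y, z in units of 5 degrees (1.0 is 5 degrees), a list of three; "claw": the finger opening in mm, from 0 to 87.6. In form: [{"translation": [x, y, z], "rotation": [rx, ry, rz], "claw": claw}, ...]. A call has 1 to 5 rows; each row is the pose to reach, as a shift and turn from the pose commanded when the call began, along the tool's axes at that moment; what a row does not reach only later rows make up. A row lasts 1/10 s, in which the tool goes at most 50 mm and 8.59 degrees, less where a joint would pass 70% of its speed; a pose out of reach is approached as far as the arm can. A call with a gripper value outside its range is refused whole. The fingers move at their own pace and stop on an object; the grip force is fixed at half the most. Time passes only in rows, so rows that repeat a pose let the fingers close. It gives the time, the measured TCP pose, the force, the opening and the grip force at its end, in the units of the state.
- ctrl.get_obs(): the state, without advancing time (a new reading comes with each control period).
- ctrl.snapshot(name): name is "scene" or "top" or "wrist"; returns (picture, depth): 420x560x3 uint8, red, green, blue; 420x560 float32, m along the optical axis (not along the pixel's ray), 0 where there is no reading.
- ctrl.calibration(name): a dict with "vertical_fov" (degrees; the focal length in pixels is half the picture's height over the tangent of half this angle, whatever the lens; pixels are square), "cx", "cy" (the principal point, pixels), "rvec" (rotation vector, rad) and "tvec" (3), from world to camera coordinates, as OpenCV has them; the wrist camera has in their place "hand_eye" (4x4, takes a point from camera to tool coordinates, whose origin is the TCP and whose axes are the flange's). Camera axes: x right, y down, z forward; pixel columns grow to the right and rows downward; lengths in m; the calibration is good to about 2 mm. A picture is of the moment at which its call begins: read the wrist's pose just before it. calibration takes no time and is no camera call.
- ctrl.close_job(): hands the job in; it is judged then, once.
The state is a dict: "clock": time; "joint_pos": joint angles; "qvel": joint speeds; "tau": joint torques, N m; "tool_pos": TCP position; "orientation": TCP orientation; "force": force on the tool from outside, world axes, zero at the start; "moment": the same for the moment, N m; "opening": finger opening in m; "gripper_force": force on a finger pad.
Only numpy, scipy, OpenCV 4.12 (cv2) and the standard library are available. Lean on these libraries where they do the work, as an engineer would, in place of code of your own. Each camera call takes 0.05 s, during which the arm holds its last target. There are 200 camera calls.

### The job

The gate of the wet-panel carrier has to be held open so that the painter, who needs both hands, can draw out the wet paintings. First squeeze the yellow plate of the travel bolt on the roof fully back towards its black lug; then squeeze the red trigger of the gate's grip in towards the black bar and, gripping both, swing the gate past its half-open detent until it stands at right angles to the carrier's front or further. Finish while still holding the gate wide by that grip, and do not touch the wet paintings or disturb the pot, bottle and jar standing around.

Things in the scene. Friction and masses are not known exactly. Their poses are not given: they have to be found in the camera images.
- carrier: Wet-panel carrier, a fixed plywood box 235 (its x) x 200 (y) x 190 mm high, sides windowed, black handle across its roof, 34 mm high, 132 mm behind the travel bolt's plate. Origin: centre of its underside, at table height. x points to its back: the gated front faces -x. The gate's hinge is at the front corner on the +y side, its free edge on the -y side.
- bolt_grip (a point): Where to squeeze the travel bolt: fixed point 218 mm above the table, 28 above the roof, behind the front edge; axes as the carrier's. Fingers close along y. With the bolt fully back it lies midway between the outer faces of the yellow plate (9.5 mm to -y) and the black lug (9.5 mm to +y).
- bolt_plate (a point): Middle of the outer (-y) face of the yellow thumb plate, moving with the bolt. The plate is 8 mm thick, 34 wide, top 228 mm above the table; so is the lug, but 26 mm wide. The steel bolt leaves the plate's foot towards -y, 17 mm ahead (-x) of point bolt_grip, 8 mm thick, its top at 203 mm, passes a guide (207 mm high) 31 mm away and enters a staple 44 mm away.
- bolt (a joint): Travel bolt on the roof, in m: 0 to 0.002 at the start = through the staple on the gate's top, locking it; 0.018 = fully back (along the carrier's +y), free above 0.015. Its yellow plate is squeezed towards the fixed black lug: 37 mm over both outer faces at 0, 19 mm fully back. Needs about 5 N; stays where it is put.
- grip: Squeeze grip on the gate's outer face: black bar, fixed (hinge side, +y) and red trigger (-y), upright plates 8 mm thick (y), 26 wide (x), 78 high, tops 198 mm above the table. Outer width 42 mm, squeezed 28. Origin: midway between the outer faces when squeezed, 176 mm above the table, 28.5 mm out from the gate. Turns with it: y to the hinge, x towards the gate; gate shut = axes as the carrier's.
- latch (a joint): Red trigger, in m: 0 = sprung out, latch bolt in the carrier's strike, gate locked; 0.014 = squeezed fully in (towards the black bar), gate free above 0.011. Sprung: 5 N at 0, 12 N fully in; returns when let go, so keep it squeezed to swing the gate. The latch bolt runs from the trigger's foot past the gate's free edge, 131 to 139 mm above the table.
- gate_hinge (a point): Foot of the gate's vertical hinge line, at table height, at the carrier's front corner on its +y side; from the grip's origin 136 mm along the grip's y and 26.5 mm along its x.
- gate (a joint): Gate angle, rad: 0 shut, grows clockwise from above; 1.57 square to the carrier's front, 1.85 end stop. Frame with mesh, 197 mm wide, 12 thick, 12 to 186 mm above the table, 0.5 kg. A spring pulls it shut: 0.15 N m at 0, 0.4 at 1.57; let go from wide it springs back. Detent: bumps at 0.4 to 0.6 and 0.9 to 1.1 need 0.65 to 0.75 N m in all; it can stay half open in the notch between, at 0.87.
- wet_panels: Five freshly painted panels, 203 x 8 x 152 mm, standing in slots inside the carrier behind the gate: wet, not to be touched. Origin at the carrier's origin.
- brush_pot: Blue ceramic pot, 80 mm across, with brushes up to 245 mm high; stands beside or behind the carrier. Origin: centre of its underside.
- pump_bottle: White bottle with a green band and a black pump, 68 mm across, 172 mm high; stands beside or behind the carrier. Origin: centre of its underside.
- paint_jar: Red paint jar with a white lid, 64 mm across, 75 mm high; stands beside or behind the carrier. Origin: centre of its underside.

How it is judged:
By the outcome, as a careful person would: the job done as asked, in the order asked, and still so for the second after the job is handed in, while the arm keeps its last pose, push and grip.
It also fails if it takes over 48 s, if anything falls off the work surface, if the arm or the gripper's body presses on something with over 40 N, if the wrist force passes 120 N, or if a joint passes its speed limit or range.

## Working session

There is one attempt and no reset: what is moved stays moved. The work goes in short steps, Python scripts to look and compute and a tool call to move; the robot and the scene stay as the last step left them, time stands still between calls to the robot, and variables do not carry over. Pictures are saved under pics/ and viewed, at most 10 in all, crops included, and the job is handed in when it is done.

Besides the shell and the picture viewer there is one more tool, called after "Request:" as name(argument=value, ...), one argument or row to a line, values as JSON. arm_command: Moves the arm, as the interface text tells. Its arguments: {"type":"object","properties":{"steps":{"type":"array"}},"required":["steps"]}

```bash
mkdir -p pics; cat > h.py <<'E'
import numpy as np, cv2
from scipy.spatial.transform import Rotation as R
from plant import ctrl
def K(name):
    c=ctrl.calibration(name); f=210/np.tan(np.radians(c["vertical_fov"])/2); return c,f
def world(name,obs=None):
    c,f=K(name)
    if "rvec" in c:
        Rm=cv2.Rodrigues(np.array(c["rvec"],float))[0]; return Rm.T, -Rm.T@np.array(c["tvec"],float).ravel(),f,c
    T=np.array(c["hand_eye"]); Rt=R.from_euler('xyz',obs["orientation"],degrees=True).as_matrix()
    return Rt@T[:3,:3], Rt@T[:3,3]+np.array(obs["tool_pos"]),f,c
def pts(name,depth,obs=None):
    Rm,t,f,c=world(name,obs); v,u=np.mgrid[:420,:560]
    P=np.stack([(u-c["cx"])/f*depth,(v-c["cy"])/f*depth,depth],-1)
    return P@Rm.T+t
def snap(name,fn):
    o=ctrl.get_obs(); im,d=ctrl.snapshot(name); cv2.imwrite('pics/'+fn+'.png',im[:,:,::-1]); np.savez('pics/'+fn+'.npz',im=im,d=d); return im,d,pts(name,d,o)
E
python3 - <<'E'
from h import *
for n in("top","scene"): im,d,P=snap(n,n+"1"); print(ctrl.calibration(n), (d>0).mean())
print(ctrl.calibration("wrist")); print(ctrl.get_obs())
E
```

```text
{'vertical_fov': 47.94155800852434, 'cx': 277.3651067421517, 'cy': 213.61185823880754, 'rvec': array([ 2.16663447, -2.11279912,  0.17960221]), 'tvec': array([0.16509859, 0.50343406, 0.90128383])} 0.9959863945578231
{'vertical_fov': 50.76937078909911, 'cx': 280.5731590409361, 'cy': 218.14201899021188, 'rvec': array([ 0.8953883 ,  2.8787473 , -0.45392835]), 'tvec': array([ 0.28106382, -0.35237635,  1.08622505])} 0.9960501700680272
{'vertical_fov': 62.220686330884455, 'cx': 280.6325780286196, 'cy': 217.5055033156008, 'hand_eye': array([[ 1.32565588e-03, -9.60436847e-01, -2.78494712e-01,
         7.43688147e-02],
       [ 9.99999081e-01,  1.35206952e-03,  9.72272169e-05,
        -6.90389426e-04],
       [ 2.83163611e-04, -2.78494585e-01,  9.60437757e-01,
        -1.57544265e-01],
       [ 0.00000000e+00,  0.00000000e+00,  0.00000000e+00,
         1.00000000e+00]])}
{'clock': 0.1, 'joint_pos': array([-5.99828226e+01,  2.05872013e+01,  6.39204639e-01, -1.62755040e-02,
       -7.01364990e+01, -1.65077857e+01]), 'qvel': array([ 0.10603287, -0.13409371,  0.12241318,  0.06930302,  0.03995815,
       -0.03562129]), 'tau': array([-1.55753703e-03, -5.84164560e+01,  2.93747234e+01,  7.01548398e+00,
        1.01485665e-02, -5.25106759e-05]), 'tool_pos': array([ 0.15755609, -0.65590533,  0.22572382]), 'orientation': array([ 1.79914639e+02, -9.34086132e-03, -1.66496143e+02]), 'force': array([ 0.05541669,  0.05110084, -0.15267394]), 'moment': array([-0.01276138, -0.04299559, -0.01853876]), 'gripper_force': 0.0, 'opening': 0.08776035476364315}
```

View pics/top1.png

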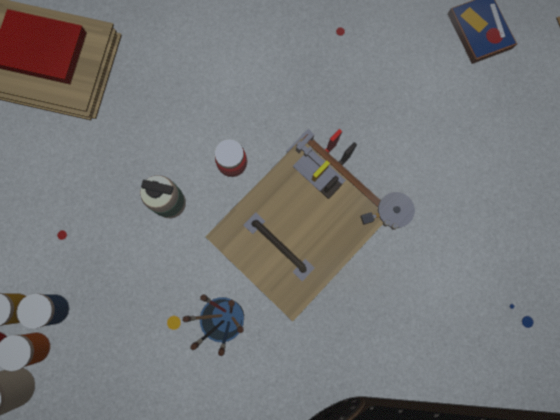

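View pics/scene1.png

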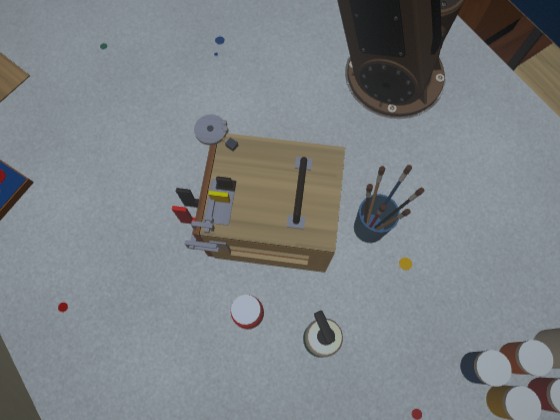

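The top view shows the yellow plate at (321,170), the lug at (331,187), the red trigger at (335,138), the black bar at (348,152), the hinge disc at (397,210) and the roof handle from (254,223) to (304,268). The scene view agrees: yellow at (219,197), red at (182,214). The jar and bottle stand off the -y side and the pot behind.

```bash
python3 - <<'E'
from h import *
for n in("top","scene"):
    z=np.load(f'pics/{n}1.npz'); im,d=z['im'],z['d']; P=pts(n,d); h=cv2.cvtColor(im,cv2.COLOR_RGB2HSV)
    Z=P[...,2]; H,S,V=h[...,0],h[...,1],h[...,2]
    roof=(abs(Z-.19)<.006)&(H>8)&(H<25)&(S>50)
    cnt,_=cv2.findContours(roof.astype(np.uint8),cv2.RETR_EXTERNAL,cv2.CHAIN_APPROX_SIMPLE)
    c=max(cnt,key=cv2.contourArea); m=np.zeros(roof.shape,np.uint8); cv2.drawContours(m,[c],-1,1,-1)
    q=P[(m>0)&roof]; r=cv2.minAreaRect(q[:,:2].astype(np.float32)*1000); print(n,'roof',r,np.median(q[:,2]))
    box=(cv2.dilate(m,np.ones((45,45)))>0)
    for k,mm in dict(yellow=(H>22)&(H<35)&(S>150)&(Z>.195),red=((H<6)|(H>174))&(S>150)&(Z>.12),handle=(V<70)&(Z>.212)&(Z<.24)&(m>0),dark=(V<70)&(Z>.15)&(Z<.212),lug=(V<70)&(Z>.216)&(Z<.235)).items():
        mm=mm&box
        nn,lab,st,ce=cv2.connectedComponentsWithStats(mm.astype(np.uint8))
        for i in range(1,nn):
            if st[i,4]<15: continue
            p=P[lab==i]; zt=np.percentile(p[:,2],95); tp=p[p[:,2]>zt-.008]
            print(k,ce[i].round(),st[i,4],'zmax',zt.round(3),'top centre',tp.mean(0).round(4),'rect',np.round(cv2.minAreaRect(tp[:,:2].astype(np.float32)*1000),0) if 0 else [np.round(x,1) for x in cv2.minAreaRect(tp[:,:2].astype(np.float32)*1000)])
E
```

```text
top roof ((458.8357849121094, 140.20034790039062), (198.8021240234375, 247.78671264648438), 47.83605194091797) 0.1904754141533871
yellow [321. 169.] 88 zmax 0.23 top centre [0.5431 0.1095 0.2282] rect [array([543.3, 109.7]), array([ 6.8, 33.5]), np.float64(47.8)]
red [335. 135.] 43 zmax 0.2 top centre [0.6105 0.0829 0.1983] rect [array([610.9,  82.5]), array([ 5.2, 21.4]), np.float64(47.0)]
handle [279. 245.] 450 zmax 0.226 top centre [0.4197 0.1755 0.2236] rect [array([420.2, 175.9]), array([110.6,  10.8]), np.float64(47.8)]
dark [332. 143.] 50 zmax 0.188 top centre [0.6045 0.0863 0.1851] rect [array([606.4,  83.2]), array([ 5. , 18.2]), np.float64(29.0)]
dark [348. 153.] 115 zmax 0.2 top centre [0.5876 0.0583 0.198 ] rect [array([588.1,  57.6]), array([ 7.1, 23.6]), np.float64(47.6)]
dark [331. 190.] 131 zmax 0.209 top centre [0.517  0.0956 0.2075] rect [array([518.9,  91.1]), array([ 6.8, 23.2]), np.float64(29.1)]
dark [365. 220.] 32 zmax 0.205 top centre [0.4653 0.0345 0.2023] rect [array([464.3,  33.6]), array([19.2,  9.3]), np.float64(63.3)]
lug [331. 183.] 79 zmax 0.23 top cen
[... 1133 characters left out ...]
array([ 7.7, 24.5]), np.float64(47.2)]
dark [188. 214.] 16 zmax 0.19 top centre [0.6051 0.0926 0.1889] rect [array([605.1,  92.2]), array([4.6, 1.1]), np.float64(52.4)]
dark [296. 220.] 31 zmax 0.211 top centre [0.4595 0.2178 0.2076] rect [array([459.4, 217.2]), array([ 4.6, 10.9]), np.float64(43.8)]
dark [198. 237.] 33 zmax 0.184 top centre [0.6112 0.1367 0.182 ] rect [array([611. , 135.3]), array([ 5.4, 11. ]), np.float64(44.1)]
lug [300. 188.] 409 zmax 0.226 top centre [0.4236 0.1778 0.2229] rect [array([422.3, 176.3]), array([109.9,  11.6]), np.float64(48.0)]
lug [224. 180.] 97 zmax 0.23 top centre [0.5246 0.0937 0.2275] rect [array([524.5,  93.2]), array([ 7.4, 24.7]), np.float64(47.5)]
```

Request:
arm_command(
  steps=[
    {"translation": [0, 0, -35], "rotation": [0, 0, -1.66], "claw": 87},
    {"translation": [0, 0, -35], "rotation": [0, 0, -3.32], "claw": 87},
    {"translation": [0, 0, -35], "rotation": [0, 0, -4.97], "claw": 87},
    {"translation": [0, 0, -35], "rotation": [0, 0, -6.63], "claw": 87},
    {"translation": [0, 0, -35], "rotation": [0, 0, -8.29], "claw": 87},
  ],
)

```text
clock: 0.6
tool_pos: [0.1576, -0.656, 0.2611]
orientation: [180.0, 0.0, -124.7]
force: [0.1, 0.9, -0.2]
opening: 0.0869
gripper_force: 0.0
```

Request:
arm_command(
  steps=[
    {"translation": [0, 0, -35], "rotation": [0, 0, -1.66], "claw": 87},
    {"translation": [0, 0, -35], "rotation": [0, 0, -3.32], "claw": 87},
    {"translation": [0, 0, -35], "rotation": [0, 0, -4.97], "claw": 87},
    {"translation": [0, 0, -35], "rotation": [0, 0, -6.63], "claw": 87},
    {"translation": [0, 0, -35], "rotation": [0, 0, -8.29], "claw": 87},
  ],
)

```text
clock: 1.1
tool_pos: [0.1576, -0.6561, 0.296]
orientation: [180.0, 0.1, -83.2]
force: [0.4, 0.3, -0.7]
opening: 0.0871
gripper_force: 0.0
```

Request:
arm_command(
  steps=[
    {"translation": [0, 0, -35], "rotation": [0, 0, -1.66], "claw": 87},
    {"translation": [0, 0, -35], "rotation": [0, 0, -3.32], "claw": 87},
    {"translation": [0, 0, -35], "rotation": [0, 0, -4.97], "claw": 87},
    {"translation": [0, 0, -35], "rotation": [0, 0, -6.63], "claw": 87},
    {"translation": [0, 0, -35], "rotation": [0, 0, -8.29], "claw": 87},
  ],
)

```text
clock: 1.6
tool_pos: [0.1577, -0.6561, 0.331]
orientation: [-180.0, 0.0, -41.8]
force: [-0.5, -0.6, 0.6]
opening: 0.087
gripper_force: 0.0
```

Request:
arm_command(
  steps=[
    {"translation": [-5, -50, 0], "rotation": [0, 0, 0], "claw": 87},
    {"translation": [-5, -100, 0], "rotation": [0, 0, 0], "claw": 87},
    {"translation": [-5, -150, 0], "rotation": [0, 0, 0], "claw": 87},
    {"translation": [-5, -200, 0], "rotation": [0, 0, 0], "claw": 87},
    {"translation": [-5, -245, 0], "rotation": [0, 0, 0], "claw": 87},
  ],
)

```text
clock: 2.1
tool_pos: [0.3193, -0.4693, 0.3313]
orientation: [-180.0, 0.0, -42.1]
force: [0.1, 0.2, 0.2]
opening: 0.0875
gripper_force: 0.0
```

Request:
arm_command(
  steps=[
    {"translation": [-5, -50, 0], "rotation": [0, 0, 0], "claw": 87},
    {"translation": [-5, -100, 0], "rotation": [0, 0, 0], "claw": 87},
    {"translation": [-5, -150, 0], "rotation": [0, 0, 0], "claw": 87},
    {"translation": [-5, -200, 0], "rotation": [0, 0, 0], "claw": 87},
    {"translation": [-5, -245, 0], "rotation": [0, 0, 0], "claw": 87},
  ],
)

```text
clock: 2.6
tool_pos: [0.48, -0.2841, 0.3315]
orientation: [-180.0, 0.0, -42.1]
force: [1.0, -1.5, -0.1]
opening: 0.0868
gripper_force: 0.0
```

```bash
cat > d.py <<'E'
from h import *
def delta(x,y,z,yaw):
    o=ctrl.get_obs(); R0=R.from_euler('xyz',o["orientation"],degrees=True); R1=R.from_euler('xyz',[180,0,yaw],degrees=True)
    print('mm',(R0.inv().apply(np.array([x,y,z])-o["tool_pos"])*1000).round(1),'rot',((R0.inv()*R1).as_rotvec(degrees=True)/5).round(2),'at',o["tool_pos"].round(4),o["orientation"].round(1),'q',o["joint_pos"].round(0),'t',o["clock"])
E
python3 -c "
from d import *
delta(.527,.097,.32,-42.2)"
```

```text
mm [-220.7 -314.3   11.6] rot [-0.    0.    0.02] at [ 0.48   -0.2841  0.3315] [-180.     0.   -42.1] q [-11.   7.  -4.  -0. -79.  58.] t 2.6
```

Request:
arm_command(
  steps=[
    {"translation": [-25, -36, 0], "rotation": [0, 0, 0], "claw": 87},
    {"translation": [-52, -75, 0], "rotation": [0, 0, 0], "claw": 87},
    {"translation": [-79, -114, 0], "rotation": [0, 0, 0], "claw": 87},
    {"translation": [-106, -153, 0], "rotation": [0, 0, 0], "claw": 87},
    {"translation": [-133, -190, 0], "rotation": [0, 0, 0], "claw": 87},
  ],
)

```text
clock: 3.1
tool_pos: [0.5076, -0.0541, 0.3314]
orientation: [180.0, 0.0, -42.1]
force: [0.5, -0.3, -0.3]
opening: 0.0868
gripper_force: 0.0
```

Request:
arm_command(
  steps=[
    {"translation": [-25, -36, 0], "rotation": [0, 0, 0], "claw": 87},
    {"translation": [-52, -75, 5], "rotation": [0, 0, 0], "claw": 87},
    {"translation": [-79, -114, 10], "rotation": [0, 0, 0], "claw": 87},
    {"translation": [-88, -124, 11], "rotation": [0, 0, 0], "claw": 87},
    {"translation": [-88, -124, 11], "rotation": [0, 0, 0], "claw": 87},
  ],
)

```text
clock: 3.6
tool_pos: [0.5255, 0.0968, 0.3196]
orientation: [179.9, 0.0, -42.0]
force: [-0.0, -0.1, 0.7]
opening: 0.0871
gripper_force: 0.0
```

```bash
python3 -c "
from d import *
delta(.527,.097,.32,-42.2)
im,d,P=snap('wrist','w1')
print((d>0).mean())
h=cv2.cvtColor(im,cv2.COLOR_RGB2HSV);Z=P[...,2];H,S,V=h[...,0],h[...,1],h[...,2]
for k,mm in dict(yellow=(H>22)&(H<35)&(S>150)&(Z>.222),red=((H<6)|(H>174))&(S>150)&(Z>.192)&(Z<.21),dark=(V<70)&(Z>.192)&(Z<.24)).items():
    nn,lab,st,ce=cv2.connectedComponentsWithStats(mm.astype(np.uint8))
    for i in range(1,nn):
        if st[i,4]<100: continue
        p=P[lab==i]; zt=np.percentile(p[:,2],90); tp=p[p[:,2]>zt-.005]
        print(k,ce[i].round(),st[i,4],zt.round(3),[np.round(x,1) for x in cv2.minAreaRect(tp[:,:2].astype(np.float32)*1000)])
"
```

```text
mm [ 1.  -1.2 -0.4] rot [0.02 0.01 0.05] at [0.5255 0.0968 0.3196] [179.9   0.  -42. ] q [ 31.   4.  -8.  -0. -78.  17.] t 3.6
0.9957780612244898
yellow [250. 213.] 440 0.228 [array([562.3,  86.2]), array([13.1, 89.5]), np.float64(35.5)]
red [219. 117.] 342 0.198 [array([613.8,  82.3]), array([ 7.4, 24.7]), np.float64(48.9)]
dark [262. 118.] 309 0.198 [array([590.7,  57.1]), array([ 7. , 25.5]), np.float64(47.3)]
dark [289. 209.] 960 0.228 [array([525. ,  91.8]), array([ 7.6, 25.2]), np.float64(48.3)]
dark [288. 353.] 1237 0.222 [array([423.8, 172.5]), array([109.9,   9.7]), np.float64(50.0)]
```

View pics/w1.png

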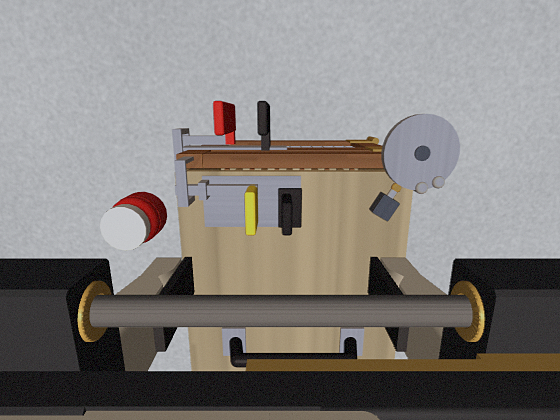

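The wrist view shows the yellow plate at (250,213), the lug at (287,212), the red trigger at (224,117), the bar at (263,118) and the hinge disc at (423,153). These agree with the fixed cameras to within 2 mm, so I descend onto the bolt.

Request:
arm_command(
  steps=[
    {"translation": [0, -1, 30], "rotation": [0, 0, 0], "claw": 87},
    {"translation": [0, -1, 65], "rotation": [0, 0, 0], "claw": 87},
    {"translation": [0, -1, 90], "rotation": [0, 0, 0], "claw": 87},
    {"translation": [0, -1, 105], "rotation": [0, 0, 0], "claw": 87},
    {"translation": [0, -1, 111], "rotation": [0, 0, 0], "claw": 80},
  ],
)

```text
clock: 4.15
tool_pos: [0.5257, 0.0939, 0.2081]
orientation: [179.9, 0.1, -42.2]
force: [-0.0, 0.3, 0.1]
opening: 0.0835
gripper_force: 0.0
```

Request:
arm_command(
  steps=[
    {"translation": [0, 0, 0], "rotation": [0, 0, 0], "claw": 60},
    {"translation": [0, 0, 0], "rotation": [0, 0, 0], "claw": 45},
    {"translation": [0, 0, 0], "rotation": [0, 0, 0], "claw": 30},
    {"translation": [0, 0, 0], "rotation": [0, 0, 0], "claw": 20},
    {"translation": [0, 0, 0], "rotation": [0, 0, 0], "claw": 10},
  ],
)

```text
clock: 4.65
tool_pos: [0.5278, 0.0966, 0.2105]
orientation: [-179.8, -0.1, -42.1]
force: [4.3, 3.2, -0.7]
opening: 0.0451
gripper_force: 2.6
```

Request:
arm_command(
  steps=[
    {"translation": [0, 0, 0], "rotation": [0, 0, 0], "claw": 10},
    {"translation": [0, 0, 0], "rotation": [0, 0, 0], "claw": 10},
    {"translation": [0, 0, 0], "rotation": [0, 0, 0], "claw": 10},
    {"translation": [0, 0, 0], "rotation": [0, 0, 0], "claw": 10},
  ],
)

```text
clock: 5.05
tool_pos: [0.5273, 0.096, 0.2105]
orientation: [-179.9, -0.1, -42.1]
force: [0.5, 1.1, 5.0]
opening: 0.0177
gripper_force: 30.0
```

```bash
python3 -c "
from d import *
z=np.load('pics/w1.npz')
o=ctrl.get_obs(); print(o['opening'],o['tool_pos'],o['force'],o['gripper_force'])
o=dict(orientation=[179.9,0,-42.],tool_pos=[.5255,.0968,.3196]); P=pts('wrist',z['d'],o)
print(P[153,423],P[153,392],P[153,455])"
```

```text
0.017653600633182054 [0.5272742  0.09602127 0.21050165] [0.49294485 1.0585915  5.04339611] 30.00175952911377
[ 0.48690642 -0.01920947  0.20028427] [ 0.50327132 -0.00101916  0.2004443 ] [ 0.4690334  -0.03872696  0.19778187]
```

The opening is 17.7 mm at 30 N, so the bolt is fully back. Next I release, lift, move above the grip and check.

Request:
arm_command(
  steps=[
    {"translation": [0, 0, 0], "rotation": [0, 0, 0], "claw": 87},
    {"translation": [0, 0, 0], "rotation": [0, 0, 0], "claw": 87},
    {"translation": [0, 0, 0], "rotation": [0, 0, 0], "claw": 87},
    {"translation": [0, 0, 0], "rotation": [0, 0, 0], "claw": 87},
    {"translation": [0, 0, 0], "rotation": [0, 0, 0], "claw": 87},
  ],
)

```text
clock: 5.55
tool_pos: [0.5263, 0.0954, 0.2094]
orientation: [180.0, 0.0, -42.1]
force: [-0.1, -0.0, 0.5]
opening: 0.0522
gripper_force: 0.0
```

Request:
arm_command(
  steps=[
    {"translation": [0, 0, -20], "rotation": [0, 0, 0], "claw": 87},
    {"translation": [0, 0, -55], "rotation": [0, 0, 0], "claw": 87},
    {"translation": [36, -12, -60], "rotation": [0, 0, 0], "claw": 87},
    {"translation": [72, -24, -60], "rotation": [0, 0, 0], "claw": 87},
    {"translation": [72, -24, -60], "rotation": [0, 0, 0], "claw": 87},
  ],
)

```text
clock: 6.05
tool_pos: [0.5987, 0.0638, 0.2686]
orientation: [179.9, -0.0, -42.2]
force: [-0.2, 0.5, 0.0]
opening: 0.0861
gripper_force: 0.0
```

```bash
python3 -c "
from d import *
delta(.5967,.0652,.162,-42.2)
im,d,P=snap('wrist','w2')
im,d,P=snap('top','t2')
a=np.hstack([cv2.imread('pics/w2.png')[:,:],]); b=cv2.resize(cv2.imread('pics/t2.png')[100:240,260:430],None,fx=3,fy=3)
cv2.imwrite('pics/c2.png',cv2.resize(np.hstack([a[:420],b[:420]]),None,fx=.72,fy=.72))
"
```

```text
mm [ -2.4   0.2 106.6] rot [ 0.01 -0.   -0.01] at [0.5987 0.0638 0.2686] [179.9  -0.  -42.2] q [ 25.  12.  -5.   0. -72.  23.] t 6.05
```

View pics/c2.png

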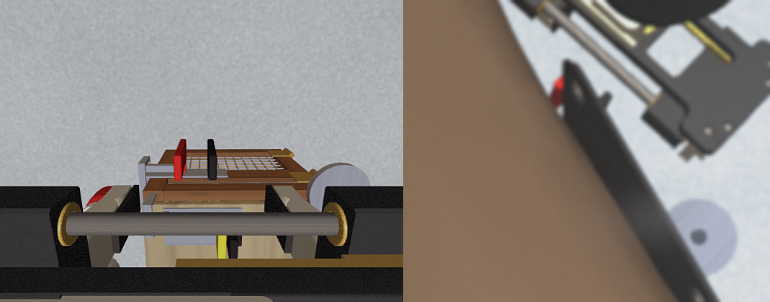

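The wrist view shows the yellow plate (222,247 in the crop) now against the lug, and the red trigger (180,160) and bar (211,160) between the fingers. I descend and squeeze.

Request:
arm_command(
  steps=[
    {"translation": [-2, 0, 30], "rotation": [0, 0, 0], "claw": 87},
    {"translation": [-2, 0, 60], "rotation": [0, 0, 0], "claw": 87},
    {"translation": [-2, 0, 85], "rotation": [0, 0, 0], "claw": 87},
    {"translation": [-2, 0, 100], "rotation": [0, 0, 0], "claw": 87},
    {"translation": [-2, 0, 107], "rotation": [0, 0, 0], "claw": 80},
  ],
)

```text
clock: 6.65
tool_pos: [0.5929, 0.0665, 0.1611]
orientation: [179.9, 0.1, -42.1]
force: [0.1, 0.6, 0.9]
opening: 0.0833
gripper_force: 0.0
```

Request:
arm_command(
  steps=[
    {"translation": [0, 0, 0], "rotation": [0, 0, 0], "claw": 65},
    {"translation": [0, 0, 0], "rotation": [0, 0, 0], "claw": 50},
    {"translation": [0, 0, 0], "rotation": [0, 0, 0], "claw": 40},
    {"translation": [0, 0, 0], "rotation": [0, 0, 0], "claw": 30},
    {"translation": [0, 0, 0], "rotation": [0, 0, 0], "claw": 15},
  ],
)

```text
clock: 7.15
tool_pos: [0.5963, 0.0677, 0.1637]
orientation: [-179.7, -0.1, -42.1]
force: [4.3, 5.5, -1.1]
opening: 0.0455
gripper_force: 3.5
```

Request:
arm_command(
  steps=[
    {"translation": [0, 0, 0], "rotation": [0, 0, 0], "claw": 15},
    {"translation": [0, 0, 0], "rotation": [0, 0, 0], "claw": 15},
    {"translation": [0, 0, 0], "rotation": [0, 0, 0], "claw": 15},
  ],
)

```text
clock: 7.45
tool_pos: [0.5954, 0.0668, 0.1637]
orientation: [-179.9, -0.1, -42.1]
force: [0.8, 2.3, 4.5]
opening: 0.0276
gripper_force: 30.0
```

```bash
python3 -c "
from d import *
o=ctrl.get_obs(); print(o['force'],o['moment'],o['opening'])
delta(.5967,.0652,.162,-42.2)"
```

```text
[0.84136856 2.33321317 4.47918061] [ 0.57331476 -0.22113212  0.0656339 ] 0.027609995749956925
mm [2.1 0.3 1.7] rot [-0.02 -0.01  0.02] at [0.5954 0.0668 0.1637] [-1.799e+02 -1.000e-01 -4.210e+01] q [ 25.  16. -14.   0. -59.  23.] t 7.45
```

Request:
arm_command(
  steps=[
    {"translation": [11.8, 2.7, 0], "rotation": [0, 0, 1], "claw": 15},
    {"translation": [23.2, 6.3, 0], "rotation": [0, 0, 2], "claw": 15},
    {"translation": [34.4, 11, 0], "rotation": [0, 0, 3], "claw": 15},
    {"translation": [45, 16.6, 0], "rotation": [0, 0, 4], "claw": 15},
    {"translation": [55.2, 23.1, 0], "rotation": [0, 0, 5], "claw": 15},
  ],
)

```text
clock: 7.95
tool_pos: [0.6209, 0.0125, 0.1637]
orientation: [-179.9, 0.0, -67.3]
force: [-3.2, 6.4, 8.7]
opening: 0.0277
gripper_force: 30.0
```

Request:
arm_command(
  steps=[
    {"translation": [11.8, 2.7, 0], "rotation": [0, 0, 1], "claw": 15},
    {"translation": [23.2, 6.3, 0], "rotation": [0, 0, 2], "claw": 15},
    {"translation": [34.4, 11, 0], "rotation": [0, 0, 3], "claw": 15},
    {"translation": [45, 16.6, 0], "rotation": [0, 0, 4], "claw": 15},
    {"translation": [55.2, 23.1, 0], "rotation": [0, 0, 5], "claw": 15},
  ],
)

```text
clock: 8.45
tool_pos: [0.6212, -0.0477, 0.1637]
orientation: [-179.8, 0.0, -92.3]
force: [1.1, 3.5, 4.8]
opening: 0.0276
gripper_force: 30.0
```

```bash
python3 -c "
from d import *
o=ctrl.get_obs(); print(o['force'],o['moment'],o['opening'])
snap('scene','s3')
cv2.imwrite('pics/s3c.png',cv2.resize(cv2.imread('pics/s3.png')[60:320,80:430],None,fx=2,fy=2))"
```

```text
[1.14758624 3.47742893 4.76258409] [ 1.15872419 -0.04686161  0.03857363] 0.02756755975531884
```

View pics/s3c.png

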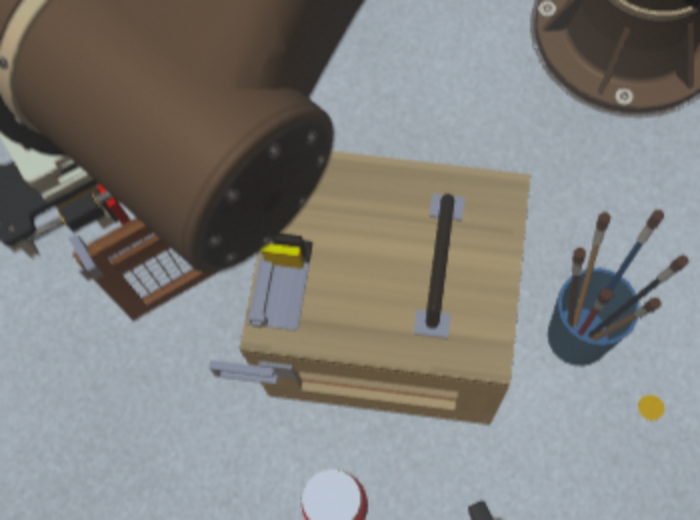

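The gate is half open (free edge near (110,290) in the crop), still gripped, and the bolt is back at (283,255). I continue the swing.

Request:
arm_command(
  steps=[
    {"translation": [11.8, 2.7, 0], "rotation": [0, 0, 1], "claw": 15},
    {"translation": [23.2, 6.3, 0], "rotation": [0, 0, 2], "claw": 15},
    {"translation": [34.4, 11, 0], "rotation": [0, 0, 3], "claw": 15},
    {"translation": [45, 16.6, 0], "rotation": [0, 0, 4], "claw": 15},
    {"translation": [55.2, 23.1, 0], "rotation": [0, 0, 5], "claw": 15},
  ],
)

```text
clock: 9.0
tool_pos: [0.596, -0.1019, 0.1636]
orientation: [-179.9, 0.1, -117.2]
force: [2.2, 3.2, 6.4]
opening: 0.0275
gripper_force: 30.0
```

Request:
arm_command(
  steps=[
    {"translation": [11.8, 2.7, 0], "rotation": [0, 0, 1], "claw": 15},
    {"translation": [23.2, 6.3, 0], "rotation": [0, 0, 2], "claw": 15},
    {"translation": [34.4, 11, 0], "rotation": [0, 0, 3], "claw": 15},
    {"translation": [45, 16.6, 0], "rotation": [0, 0, 4], "claw": 15},
    {"translation": [55.2, 23.1, 0], "rotation": [0, 0, 5], "claw": 15},
  ],
)

```text
clock: 9.5
tool_pos: [0.5505, -0.1403, 0.1636]
orientation: [-179.9, 0.2, -142.2]
force: [4.0, 4.0, 3.9]
opening: 0.0281
gripper_force: 30.0
```

Request:
arm_command(
  steps=[
    {"translation": [0, 0, 0], "rotation": [0, 0, 0], "claw": 15},
    {"translation": [0, 0, 0], "rotation": [0, 0, 0], "claw": 15},
    {"translation": [0, 0, 0], "rotation": [0, 0, 0], "claw": 15},
  ],
)

```text
clock: 9.8
tool_pos: [0.5506, -0.1402, 0.1636]
orientation: [-179.9, 0.1, -141.9]
force: [2.7, 1.2, 7.4]
opening: 0.0278
gripper_force: 30.0
```

```bash
python3 -c "
from d import *
o=ctrl.get_obs(); print(o['force'],o['moment'],o['opening'],o['gripper_force'])
snap('scene','s4')
im,d,P=snap('wrist','w4')
cv2.imwrite('pics/c4.png',cv2.resize(np.hstack([cv2.imread('pics/s4.png'),cv2.imread('pics/w4.png')]),(800,300)))"
```

```text
[2.65074738 1.23359841 7.44427564] [ 0.54253459 -0.65044717 -0.24053652] 0.027825408068247 30.013632774353027
```

View pics/c4.png

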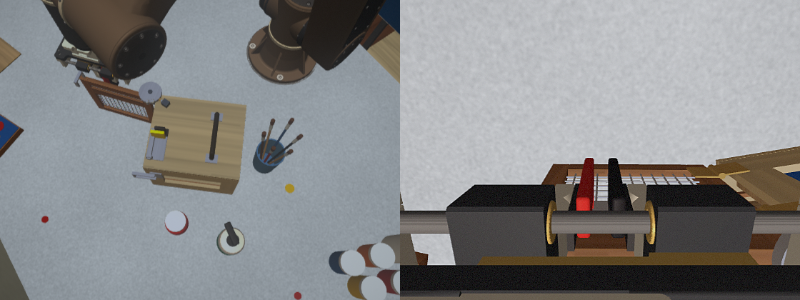

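The gate stands about 99° open, worked out from the tool's position about the hinge. It is still squeezed at 27.8 mm and 30 N. In the picture the pot, bottle and jar are where they were. I hand in.

```bash
python3 -c "
from plant import ctrl
print(ctrl.close_job())"
```

```text
the job is handed in; nothing more can be done
None
```

I squeezed the travel bolt fully back, then opened the gate to about 99°, and the arm is still holding it there by the squeezed grip; the job was handed in at about 10 s, and no verdict came back.

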